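# Lay the carved panel down against the bench hook's cleat

## Robot

A 7-joint arm with a two-finger parallel gripper is mounted at the origin on the work surface. World frame = base frame: x ahead of the robot, y to its left, z up, the work surface at z = 0. Lengths are in m, angles in rad, forces in N, time in s.
With the tool pointing down it reaches from about 0.425 to 0.875 m from the base axis. Payload 8.4 kg.
Tool frame: the origin (TCP) lies at the very end of the fingers, on their centre line; the grasp point (between the pads) lies 19 mm behind it (env.grip_depth is the distance from the TCP to the grasp point, in m); z points along the fingers, y is the line along which they close (so a half turn about z gives the same grasp; the last joint's range is limited). The gripper opens to 85 mm and grips with 20 to 120 N. Pads are 22 mm wide; open, the fingers measure 114 mm over their backs; the gripper's body (76 mm by 85 mm) begins 54 mm behind the grasp point. The pads swing forward as they close: fully open they stand 13 mm farther back than shut.
Start: joints at [1.226, 0.333, 0.04, 1.465, -0.013, 1.343, -0.059], TCP at [0.158, -0.63, 0.231] pointing down, gripper open.
Joint ranges: [-2.58, 2.58], [-0.38, 2.09], [-1.3, 1.39], [0.25, 2.4], [-1.5, 4.64], [0.08, 2.09], [-2.65, 2.65]. Speed limits (rad/s): [2.22, 2.22, 2.79, 2.79, 3.14, 3.14, 3.14].

## Interface

Orientations are given as a unit quaternion [x, y, z, w].
In Python, from plant import env gives the robot as it stands.
- The arm moves only by the tool servo_tool, never from a script. Its argument "moves" is a list that holds one entry, the list of rows, each a list of 5 numbers: the opening, from 0 (shut) to 1 (fully open), then the shift along the tool's x, y, z as a fraction of full scale, then the turn about the tool's z as a fraction of full scale. In form: [[[fingers, x, y, z, roll], ...]]. A call has exactly 10 rows; each row shifts and turns the commanded pose from where the row before left it, along the tool's axes as they then stand; what a row does not reach is not made up. Full scale, the value 1, is 0.25 m for a shift and 90 degrees for a turn. A row lasts 1/12 s, in which the tool goes at most 41.7 mm and 7.16 degrees, less where a joint would pass 70% of its speed; a pose out of reach is approached as far as the arm can. A call with a number of a shift or a turn outside -1 to 1 is refused whole. A call with a gripper value outside its range is refused whole. The fingers move at their own pace and stop on an object; "grip_force" is the grip in N (left out, the last holds). Time passes only in rows, so rows that do not move let the fingers close, or fill a call up. It gives the time, the measured TCP pose, the force, the opening and the grip force at its end, in the units of the state.
- env.get_state(): the state, without advancing time (a new reading comes with each control period).
- env.read_camera(name): name is "scene" or "side" or "wrist"; returns a dict with "img" (400x640x3 uint8, red, green, blue), "intrinsics" (3x3 intrinsics, pixels), "world_from_camera" (4x4, takes a point from camera to world coordinates); the wrist camera has in their place "tool_from_camera" (4x4, takes a point from camera to tool coordinates, whose origin is the TCP and whose axes are the flange's). Camera axes: x right, y down, z forward; pixel columns grow to the right and rows downward; lengths in m; the calibration is good to about 2 mm. A picture is of the moment at which its call begins: read the wrist's pose just before it. There is no depth.
- env.sign_off(): hands the job in; it is judged then, once.
The state is a dict: "t": time; "qpos": joint angles; "joint_vel": joint speeds; "tau": joint torques, N m; "ee_pos": TCP position; "tool_rot": TCP orientation; "contact_force": force on the tool from outside, world axes, zero at the start; "wrist_torque": the same for the moment, N m; "grip_width": finger opening in m; "finger_force": force on a finger pad.
Only numpy, scipy, OpenCV 4.12 (cv2) and the standard library are available. Lean on these libraries where they do the work, as an engineer would, in place of code of your own. Each camera call takes 0.05 s, during which the arm holds its last target. There are 200 camera calls.

## Task

The carved wooden panel stands upright on the bench hook. Push it over backwards, away from its carved face, so that it lies flat on the board with the carving facing up, and then push it along the board until its top end sits snug and square against the dark cleat. Push only: do not lift the panel at any time, and leave the tub, the pot and the hammer where they are.

Things in the scene. Friction and masses are not known exactly. Their poses are not given: they have to be found in the camera images.
- board: Bench hook, fixed to the table: light plywood board, 290 mm long (its x), 170 mm wide (its y), 18 mm thick, with a dark wooden cleat (20 mm thick, full width, 30 mm high above the board's top) across its +x end. Origin at the centre of its underside, on the table; z up. Position varies, yaw up to 0.7 rad either way.
- fence (a point): Foot of the cleat's inner face, at the middle of the board's width, on the board's top (125 mm from the board's origin along its x, 18 mm up). Same axes as the board: x points into the cleat.
- panel: Loose wooden panel, 130 mm tall (z), 90 wide (y), 45 thick (x), 0.2 to 0.42 kg, standing on its foot on the board. Origin at the centre of its foot, z up; x runs through it from the carved face (dark rim, light rosette) to the plain back, which looks towards the cleat within 0.15 rad.
- panel_top (a point): Centre of the panel's top end face, 130 mm from its origin along its z; this face must meet the cleat. Once tipped over, it lies 30 to 70 mm short of the cleat. A skewed panel does not square itself against the cleat (friction): square it while pushing, for instance with two spread fingertips on the foot end.
- panel_mid (a point): Centre of the panel, 65 mm from its origin along its z. Pushed near the top of its carved face, the panel tips about its lower back edge without sliding much, and past about 19 degrees falls on its back by itself. Lying, it is 45 mm high and its foot end looks away from the cleat.
- tub: Bystander: white lidded tub with a red band, 66 mm across, 95 mm high, standing on the table beside the board. Origin at the centre of its underside.
- pot: Bystander: yellow pot with a green lid, 64 mm across, 85 mm high, standing on the table on the other side of the board (the two may change places). Origin at the centre of its underside.
- hammer: Bystander: hammer with a light wooden handle, 240 mm long, lying on the table to the left of the board, beyond the tub or pot. Its x runs along the handle to the head.

How it is judged:
On the way, in this order (a step that is already met when the one before it is completed fails the run):
1. the panel lies on its back on the board, carving up (angle between panel's own x axis and vertical above 3 rad and z of panel_mid in the frame of board below 0.048 m), for 0.2 s.
2. the panel's top end is snug and square against the cleat (angle between panel's own x axis and vertical above 3.04 rad and x of panel_top in the frame of fence above -0.004 m and angle between the z axis of panel and the x axis of board, either way round below 0.06 rad and z of panel_mid in the frame of board between 0.034 and 0.046 m and y of panel_mid in the frame of board between -0.042 and 0.042 m), for 0.2 s.
At the end, for the whole second after the job is handed in: The panel lies flat on the board, carved face up, its top end within 4 mm of the cleat and square to it within 0.06 rad, its middle within 42 mm of the board's centre line, at rest (all of step 2 and linear speed of panel below 0.02 m/s and angular speed of panel below 0.1 rad/s); the robot touches nothing.
It fails at once if the panel is lifted while it is being tipped (height (world z) of panel_mid above 0.105 m).
It fails at once if the lying panel is lifted off the board (angle between panel's own x axis and vertical above 2.9 rad and height (world z) of panel_mid above 0.07 m).
It fails at once if the tub is moved more than 20 mm or tipped (distance of tub from where it was at the start of the episode above 0.02 m or angle between tub's own z axis and vertical above 0.4 rad).
It fails at once if the pot is moved more than 20 mm or tipped (distance of pot from where it was at the start of the episode above 0.02 m or angle between pot's own z axis and vertical above 0.4 rad).
It fails at once if the hammer is moved more than 20 mm (distance of hammer from where it was at the start of the episode above 0.02 m).
It also fails if it takes over 42 s, if anything falls off the work surface, if the arm or the gripper's body presses on something with over 40 N, if the wrist force passes 120 N, or if a joint passes its speed limit or range.

## Working session

There is one attempt and no reset: what is moved stays moved. The work goes in short steps, Python scripts to look and compute and a tool call to move; the robot and the scene stay as the last step left them, time stands still between calls to the robot, and variables do not carry over. Pictures are saved under pics/ and viewed, at most 10 in all, crops included, and the job is handed in when it is done.

Besides the shell and the picture viewer there is one more tool, called as name([rows], argument=value, ...), one row to a line, values as JSON. servo_tool: Moves the arm, as the interface text tells. Its arguments: {"type":"object","properties":{"moves":{"type":"array","items":{"type":"array","items":{"type":"array","items":{"type":"number","minimum":-1,"maximum":1}}}},"grip_force":{"type":"number"}},"required":["moves"]}

```bash
mkdir -p pics; cat > h.py <<'E'
import numpy as np, cv2
from plant import env
from scipy.spatial.transform import Rotation as R
def shot(n,f):
    c=env.read_camera(n); cv2.imwrite(f,c["img"][:,:,::-1]); return c
def ray(c,uv,z,T=None):
    T=np.array(c["world_from_camera"]) if T is None else T
    d=T[:3,:3]@np.linalg.inv(c["intrinsics"])@np.array([uv[0],uv[1],1.])
    o=T[:3,3]; return o+d*(z-o[2])/d[2]
def proj(c,p):
    T=np.linalg.inv(c["world_from_camera"]); q=T[:3,:3]@p+T[:3,3]; q=np.array(c["intrinsics"])@q; return q[:2]/q[2]
E
python3 - <<'E'
from h import *
import pickle
for n in("scene","side"):
    c=shot(n,f"pics/{n}0.png"); pickle.dump({k:np.array(v) for k,v in c.items() if k!='img'},open(n+".pkl","wb")); print(n,np.round(c["world_from_camera"],3).tolist())
s=env.get_state(); print(s["t"],s["ee_pos"],s["tool_rot"],R.from_quat(s["tool_rot"]).as_matrix().round(3).tolist())
E
```

```text
scene [[-0.754, 0.562, -0.339, 0.902], [0.657, 0.64, -0.398, 0.501], [-0.007, -0.523, -0.852, 0.885], [0.0, 0.0, 0.0, 1.0]]
side [[0.982, -0.148, 0.115, 0.482], [-0.187, -0.702, 0.688, -0.442], [-0.021, -0.697, -0.717, 0.703], [0.0, 0.0, 0.0, 1.0]]
0.1 [ 0.15805411 -0.63006877  0.23049769] [ 9.92454253e-01  1.22613252e-01 -1.52382921e-04 -7.22630603e-04] [[0.97, 0.243, -0.0], [0.243, -0.97, 0.001], [-0.0, -0.001, -1.0]]
```

View pics/scene0.png

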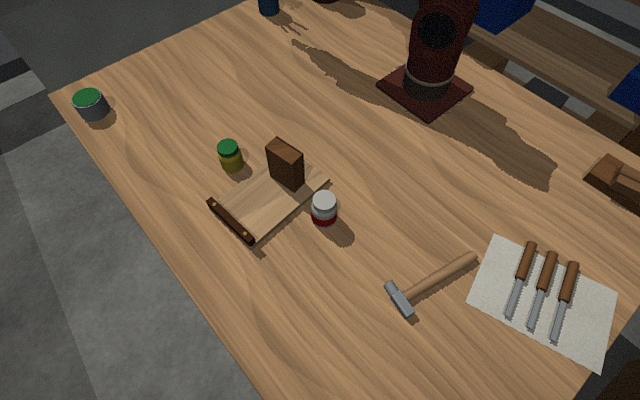

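View pics/side0.png

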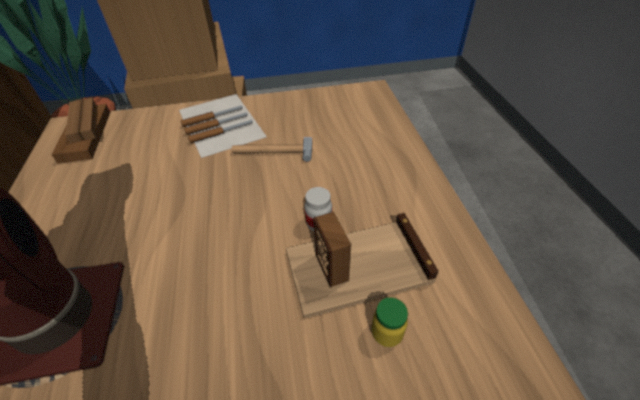

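The scene view shows the board at about (270,205) with its cleat at (230,222). The panel is at (285,163), the pot at (230,155) and the tub at (324,208). The side view shows the carved face towards the base. I'll enlarge both views.

```bash
python3 - <<'E'
import cv2
a=cv2.imread("pics/scene0.png")[130:250,200:345]; b=cv2.imread("pics/side0.png")[180:350,280:445]
cv2.imwrite("pics/sc1.png",cv2.resize(a,None,fx=5,fy=5,interpolation=2)[:600])
cv2.imwrite("pics/sd1.png",cv2.resize(b,None,fx=3.5,fy=3.5,interpolation=2)[:600])
E
```

```text
(no output)
```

View pics/sc1.png

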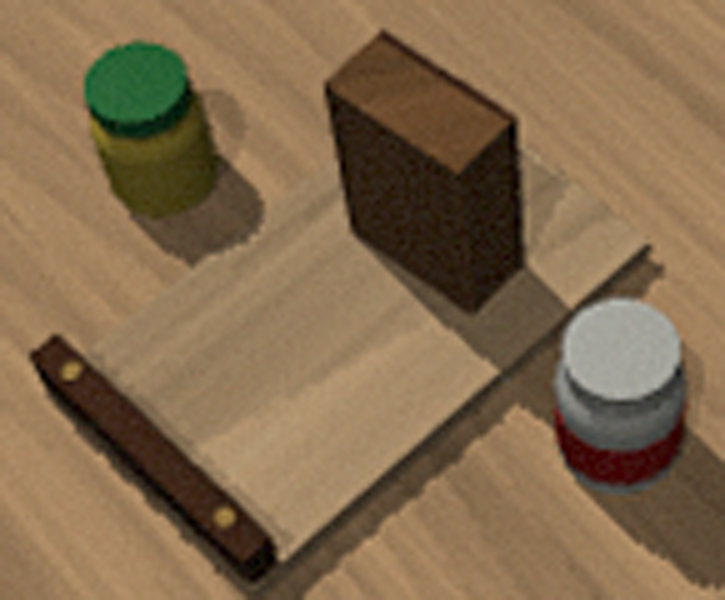

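View pics/sd1.png

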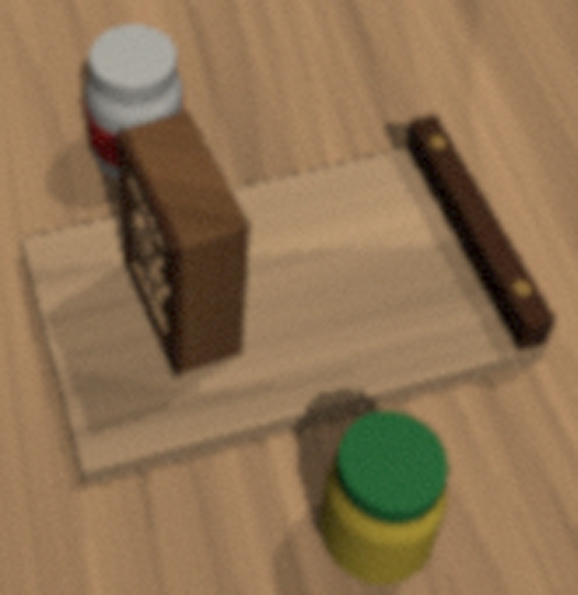

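```bash
cat > fit.py <<'E'
from h import *
import pickle
from scipy.optimize import least_squares
C={n:pickle.load(open(n+".pkl","rb")) for n in("scene","side")}
S=lambda n,u,v:(n,(u/5+200,v/5+130) if n=="scene" else (u/3.5+280,v/3.5+180))
P=[((-.0225,.045,.13),S("side",122,132)),((.0225,.045,.13),S("side",183,115)),((.0225,-.045,.13),S("side",245,222)),((-.0225,-.045,.13),S("side",180,250)),
((-.0225,-.045,0),S("side",180,370)),((.0225,-.045,0),S("side",242,350)),
((-.0225,-.045,.13),S("scene",383,33)),((.0225,-.045,.13),S("scene",327,88)),((.0225,.045,.13),S("scene",460,170)),((-.0225,.045,.13),S("scene",517,122)),
((.0225,-.045,0),S("scene",352,233)),((.0225,.045,0),S("scene",473,310)),((-.0225,.045,0),S("scene",523,265))]
B=[((-.145,.085,.018),S("side",25,240)),((-.145,-.085,.018),S("side",85,470)),((.125,.085,.048),S("side",410,125)),((.145,.085,.048),S("side",435,118)),((.145,-.085,.048),S("side",550,318)),((.125,-.085,.048),S("side",528,343)),
((-.145,.085,.018),S("scene",648,247)),((.125,-.085,.048),S("scene",62,336)),((.145,-.085,.048),S("scene",30,352)),((.125,.085,.048),S("scene",272,545))]
def fit(pts,z,x0):
    def f(x):
        r=R.from_euler("z",x[2]).as_matrix()
        return np.concatenate([proj(C[n],r@np.array(p)+[x[0],x[1],z])-uv for p,(n,uv) in pts])
    s=least_squares(f,x0,loss="soft_l1"); print(s.x.round(4),np.abs(s.fun).round(1)); return s.x
b=fit(B,0,[.55,0.05,0]); p=fit(P,.018,[.55,.05,0])
d=p-b; c,s=np.cos(b[2]),np.sin(b[2]); print("panel in board",c*d[0]+s*d[1],-s*d[0]+c*d[1],d[2])
for n,cr in(("tub",(621,345)),("pot",(138,85))):
    print(n,ray(C["scene"],(cr[0]/5+200,cr[1]/5+130),.095 if n=="tub" else .085))
E
python3 fit.py
```

```text
[ 0.6345 -0.001   0.0838] [1.2 1.1 0.9 0.1 0.2 2.2 0.5 2.  2.4 0.1 0.2 4.9 0.2 1.9 1.6 1.8 1.5 0.3
 0.4 2.4]
[ 0.5748 -0.0008  0.1955] [2.4 1.2 0.9 2.9 2.2 0.6 1.4 0.9 1.2 1.6 0.7 0.  0.9 1.2 1.6 1.1 0.1 0.3
 0.3 1.9 0.9 0.1 0.2 1.3 0.6 0.7]
panel in board -0.0595103329738798 0.005215659246111061 0.11167446463728029
tub [0.57271062 0.14758813 0.095     ]
pot [ 0.65429783 -0.14961273  0.085     ]
```

servo_tool([
  [[0.45, 0, 0, 0, 0.032], [0.45, 0.094, -0.107, 0, 0], [0.45, 0.094, -0.107, 0, 0], [0.45, 0.094, -0.107, 0, 0], [0.45, 0.094, -0.107, 0, 0], [0.45, 0.094, -0.107, 0, 0], [0.45, 0.094, -0.107, 0, 0], [0.45, 0.094, -0.107, 0, 0], [0.45, 0.094, -0.107, 0, 0], [0.45, 0.094, -0.107, 0, 0]],
])

```text
t: 0.93
ee_pos: [0.3192, -0.3514, 0.2311]
tool_rot: [0.995, 0.098, -0.0, -0.0]
contact_force: [2.1, -0.2, -0.3]
grip_width: 0.0387
finger_force: 0.0
```

servo_tool([
  [[0.45, 0.094, -0.107, 0, 0], [0.45, 0.094, -0.107, 0, 0], [0.45, 0.094, -0.107, 0, 0], [0.45, 0.094, -0.107, 0, 0], [0.45, 0.094, -0.107, 0, 0], [0.45, 0.094, -0.107, 0, 0], [0.45, 0.094, -0.107, 0, 0], [0.45, 0.094, -0.107, 0, 0], [0.45, 0, 0, 0, 0], [0.45, 0, 0, 0, 0]],
])

```text
t: 1.77
ee_pos: [0.4621, -0.1048, 0.231]
tool_rot: [0.995, 0.1, -0.0, -0.0]
contact_force: [-0.2, -0.5, -0.1]
grip_width: 0.0384
finger_force: 0.0
```

servo_tool([
  [[0.45, 0.095, -0.106, 0, 0], [0.45, 0.095, -0.106, 0, 0], [0.45, 0.094, -0.106, 0, 0], [0.45, 0, 0, 0, 0], [0.45, 0, 0, 0.13, 0], [0.45, 0, 0, 0.13, 0], [0.45, 0, 0, 0.13, 0], [0.45, 0, 0, 0, 0], [0.45, 0, 0, 0, 0], [0.45, 0, 0, 0, 0]],
])

```text
t: 2.6
ee_pos: [0.5166, -0.0156, 0.1354]
tool_rot: [0.995, 0.097, 0.001, 0.0]
contact_force: [0.2, 0.5, 0.3]
grip_width: 0.0382
finger_force: 0.0
```

```bash
python3 -c "
from h import *
s=env.get_state();print(s['ee_pos'],s['t']);shot('side','pics/side1.png');a=cv2.imread('pics/side1.png')[180:350,220:445];cv2.imwrite('pics/sd2.png',cv2.resize(a,None,fx=3.5,fy=3.5)[:600,:800])"
```

```text
[ 0.51659845 -0.0156166   0.13544282] 2.6
```

View pics/sd2.png

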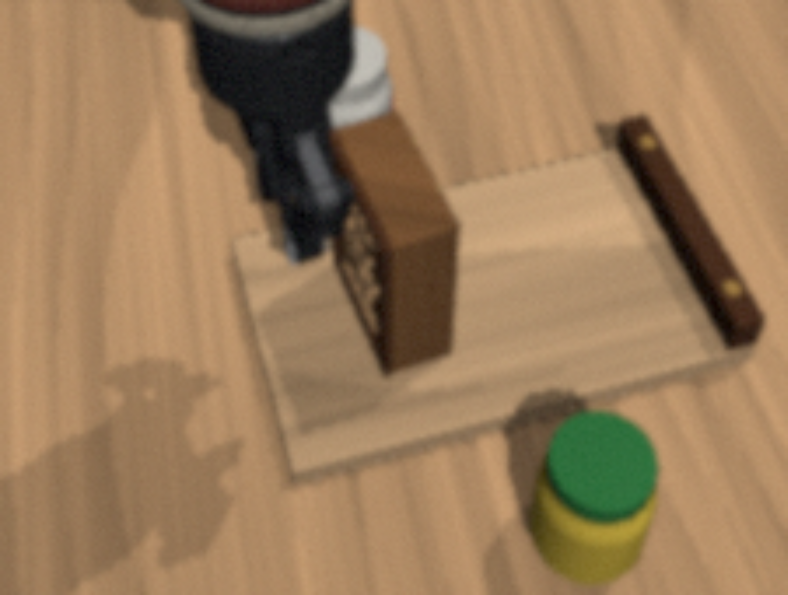

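The fingertips at about (305,245) stand just in front of the carved face, which spans about (335..385, 130..365). I'll lower a little and push.

servo_tool([
  [[0.45, 0, 0, 0.056, 0], [0.45, 0.04, 0, 0, 0], [0.45, 0.04, 0, 0, 0], [0.45, 0.04, 0, 0, 0], [0.45, 0.04, 0, 0, 0], [0.45, 0.04, 0, 0, 0], [0.45, 0.04, 0, 0, 0], [0.45, 0.04, 0, 0, 0], [0.45, 0, 0, 0, 0], [0.45, 0, 0, 0, 0]],
])

```text
t: 3.48
ee_pos: [0.5849, -0.0009, 0.1196]
tool_rot: [0.995, 0.098, -0.0, -0.0]
contact_force: [0.6, -1.2, -0.1]
grip_width: 0.0381
finger_force: 0.0
```

```bash
python3 -c "
from h import *
shot('side','pics/side2.png');a=cv2.imread('pics/side2.png')[180:350,220:445];cv2.imwrite('pics/sd3.png',cv2.resize(a,None,fx=3.5,fy=3.5)[:600,:800])"
```

```text
(no output)
```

View pics/sd3.png

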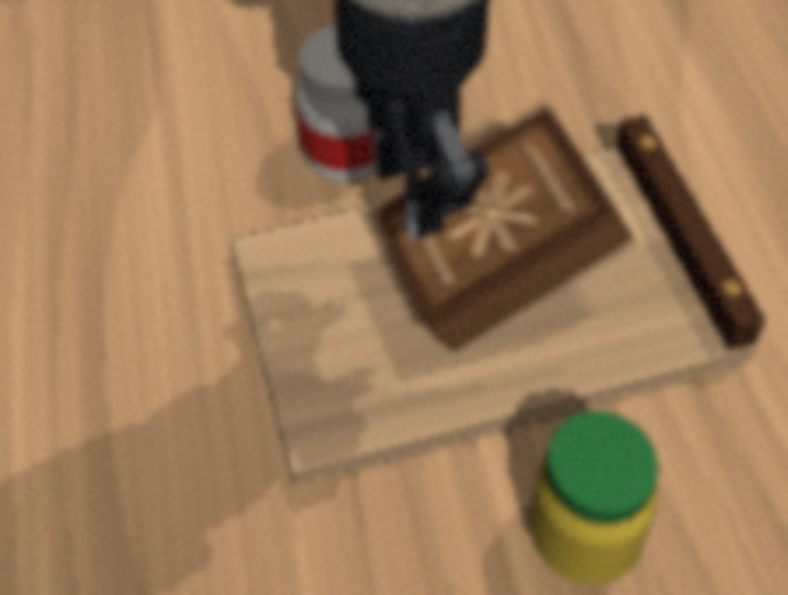

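The panel has fallen with its carving up (foot end at about (420,280), top end at about (590,175)). I'll back off and measure.

servo_tool([
  [[0.45, -0.12, 0, 0, 0], [0.45, -0.12, 0, 0, 0], [0.45, -0.12, 0, 0, 0], [0.45, -0.08, 0, 0, 0], [0.45, 0, 0, 0, 0], [0.45, 0, 0, 0, 0], [0.45, 0, 0, 0, 0], [0.45, 0, 0, 0, 0], [0.45, 0, 0, 0, 0], [0.45, 0, 0, 0, 0]],
])

```text
t: 4.37
ee_pos: [0.4771, -0.0224, 0.1197]
tool_rot: [0.995, 0.098, -0.0, -0.0]
contact_force: [-0.4, -0.0, 0.1]
grip_width: 0.0387
finger_force: 0.0
```

```bash
python3 -c "
from h import *
s=env.get_state();print(s['ee_pos'],s['tool_rot'])
shot('side','pics/side3.png');shot('scene','pics/scene3.png')
a=cv2.imread('pics/side3.png')[200:300,310:445];b=cv2.imread('pics/scene3.png')[150:250,195:335]
a=cv2.resize(a,None,fx=5.5,fy=5.5,interpolation=2);b=cv2.resize(b,None,fx=5.5,fy=5.5,interpolation=2)
cv2.imwrite('pics/a3.png',a);cv2.imwrite('pics/b3.png',b)"
```

```text
[ 0.4771009  -0.02238738  0.11969143] [ 9.95201642e-01  9.78447059e-02 -4.49818441e-05 -3.21586017e-04]
```

View pics/a3.png

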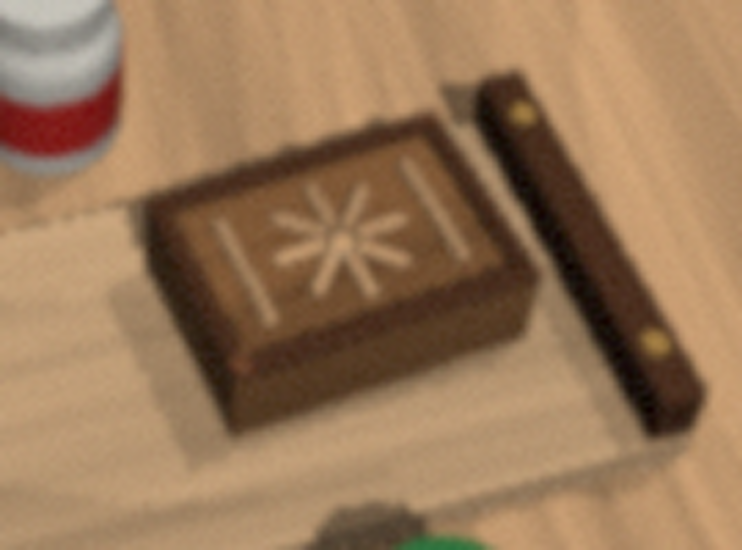

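View pics/b3.png

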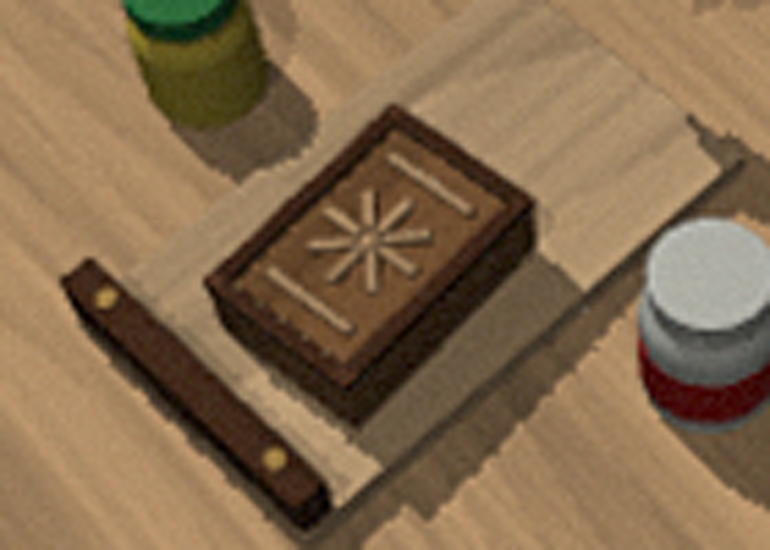

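The panel lies flat, carving up, a little skewed. In a3 its foot end runs from (148,203) to (240,365) and its top end from (425,112) to (540,275). The cleat's inner edge runs from (480,82) to (658,405). I'll refit both.

```bash
cat > fit2.py <<'E'
from h import *
import pickle
from scipy.optimize import least_squares
C={n:pickle.load(open(n+".pkl","rb")) for n in("scene","side")}
S=lambda n,u,v:(n,(u/5.5+195,v/5.5+150) if n=="scene" else (u/5.5+310,v/5.5+200))
P=[((0,.045,.045),S("side",148,203)),((.13,.045,.045),S("side",425,112)),((.13,-.045,.045),S("side",540,275)),((0,-.045,.045),S("side",240,365)),((0,-.045,0),S("side",237,435)),((.13,-.045,0),S("side",528,333)),
((0,-.045,.045),S("scene",393,107)),((0,.045,.045),S("scene",535,203)),((.13,.045,.045),S("scene",347,383)),((.13,-.045,.045),S("scene",208,283)),((.13,.045,0),S("scene",355,425)),((.13,-.045,0),S("scene",223,325)),((0,.045,0),S("scene",533,248))]
B=[((-.145,.085,.018),("side",(287.1,248.6))),((-.145,-.085,.018),("side",(304.3,314.3))),((.125,.085,.048),S("side",480,82)),((.145,.085,.048),S("side",520,70)),((.145,-.085,.048),S("side",703,395)),((.125,-.085,.048),S("side",658,405)),((.125,-.085,.018),S("side",648,437)),
((-.145,.085,.018),S("scene",740,162)),((.125,-.085,.048),S("scene",90,258)),((.145,-.085,.048),S("scene",62,280)),((.125,.085,.048),S("scene",330,490)),((.145,.085,.048),S("scene",305,518))]
def fit(pts,z,x0,cams=("scene","side")):
    def f(x):
        r=R.from_euler("z",x[2]).as_matrix()
        return np.concatenate([proj(C[n],r@np.array(p)+[x[0],x[1],z])-uv for p,(n,uv) in pts if n in cams])
    s=least_squares(f,x0,loss="soft_l1"); print(s.x.round(4),np.abs(s.fun).max().round(1)); return s.x
for cams in(("scene",),("side",),("scene","side")):
    b=fit(B,0,[.63,0,.08],cams); p=fit(P,.018,[.6,0,.2],cams)
    d=p-b; c,s=np.cos(b[2]),np.sin(b[2]); x,y=c*d[0]+s*d[1],-s*d[0]+c*d[1];a=d[2]
    print(cams,"foot in board",x,y,"yaw",a,"gap at top centre",.125-x-.13*np.cos(a),"mid y",y+.065*np.sin(a))
E
python3 fit2.py
```

```text
[0.6354 0.0052 0.0839] 1.5
[0.602  0.0051 0.1745] 1.6
('scene',) foot in board -0.03330288006782053 0.002727038443808186 yaw 0.09060398937534768 gap at top centre 0.02883610553160995 mid y 0.008608243490182988
[ 0.6339 -0.0021  0.0827] 2.0
[0.6025 0.002  0.1887] 2.1
('side',) foot in board -0.030944242124620477 0.006598511292541654 yaw 0.10599874970806583 gap at top centre 0.02667388134232823 mid y 0.013475535053151966
[6.347e-01 4.000e-04 8.880e-02] 2.1
[0.6024 0.0037 0.1812] 1.9
('scene', 'side') foot in board -0.03186591330697113 0.006184588905579833 yaw 0.09244468442336883 gap at top centre 0.027421009095443732 mid y 0.012184938346831091
```

servo_tool([
  [[0.6, 0, 0, 0, 0.071], [0.6, 0.1, -0.02, 0, 0], [0.6, 0.1, -0.02, 0, 0], [0.6, 0.096, -0.02, 0, 0], [0.6, 0, 0, 0, 0], [0.6, 0, 0, 0.117, 0], [0.6, 0, 0, 0.117, 0], [0.6, 0, 0, 0.117, 0], [0.6, 0, 0, 0, 0], [0.6, 0, 0, 0, 0]],
])

```text
t: 5.3
ee_pos: [0.5479, -0.0015, 0.0312]
tool_rot: [0.999, 0.042, -0.002, -0.0]
contact_force: [-0.3, 0.6, 1.2]
grip_width: 0.0508
finger_force: 0.0
```

```bash
python3 -c "
from h import *
s=env.get_state();print(s['ee_pos'],R.from_quat(s['tool_rot']).as_matrix().round(3).tolist(),s['grip_width'],s['contact_force'])
c=shot('wrist','pics/w1.png')"
```

```text
[ 0.54789987 -0.00145168  0.03121786] [[0.996, 0.084, -0.003], [0.084, -0.996, 0.001], [-0.003, -0.001, -1.0]] 0.050845563288770323 [-0.25957188  0.6040644   1.15838227]
```

View pics/w1.png

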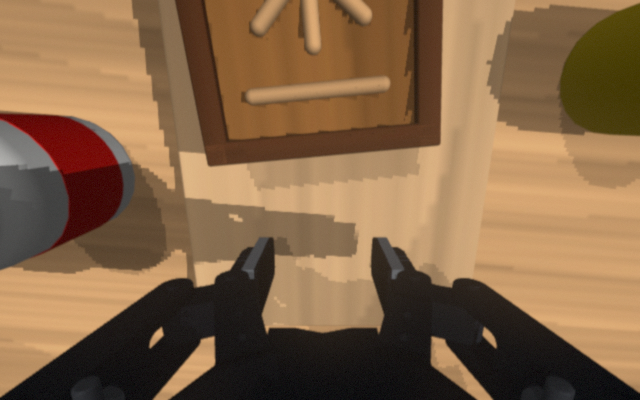

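The foot end runs from (208,163) to (440,143). It is centred between the fingertips at (255,250) and (388,250), and skewed towards its left corner. Nothing is in the way, so I'll push.

servo_tool([
  [[0.6, 0.06, 0, 0, 0], [0.6, 0.04, 0, 0, 0], [0.6, 0.016, 0, 0, 0], [0.6, 0.016, 0, 0, 0], [0.6, 0.016, 0, 0, 0], [0.6, 0.016, 0, 0, 0], [0.6, 0.016, 0, 0, 0], [0.6, 0.016, 0, 0, 0], [0.6, 0.016, 0, 0, 0], [0.6, 0, 0, 0, 0]],
])

```text
t: 6.18
ee_pos: [0.6027, 0.003, 0.032]
tool_rot: [0.999, 0.042, 0.0, -0.0]
contact_force: [-0.9, -1.1, 1.1]
grip_width: 0.0512
finger_force: 0.0
```

```bash
python3 -c "
from h import *
s=env.get_state();print(s['ee_pos'],s['contact_force'])
shot('side','pics/side4.png')
c=shot('wrist','pics/w2.png')
a=cv2.imread('pics/side4.png')[200:290,310:445];a=cv2.resize(a,None,fx=4.4,fy=4.4,interpolation=2);b=cv2.resize(cv2.imread('pics/w2.png')[:200],(594,190))
cv2.imwrite('pics/m4.png',np.vstack([a,b]))"
```

```text
[0.60269166 0.00302853 0.03204177] [-0.94583078 -1.12148477  1.1209774 ]
```

View pics/m4.png

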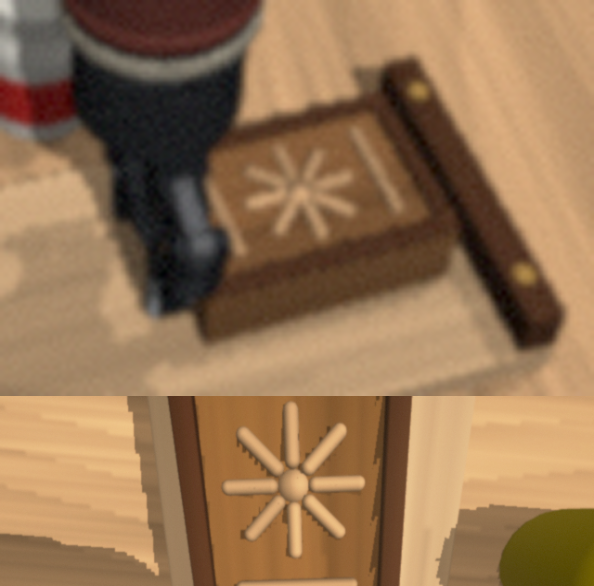

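In m4 the panel is square to the tool and its top end, at about (375..450, 100..225), is close to the cleat. I'll push on gently.

servo_tool([
  [[0.6, 0.012, 0, 0, 0], [0.6, 0.012, 0, 0, 0], [0.6, 0.012, 0, 0, 0], [0.6, 0.01, 0, 0, 0], [0.6, 0, 0, 0, 0], [0.6, 0, 0, 0, 0], [0.6, 0, 0, 0, 0], [0.6, 0, 0, 0, 0], [0.6, 0, 0, 0, 0], [0.6, 0, 0, 0, 0]],
])

```text
t: 7.12
ee_pos: [0.6135, 0.0038, 0.0322]
tool_rot: [0.999, 0.042, 0.0, -0.0]
contact_force: [-0.2, -0.1, -1.1]
grip_width: 0.0511
finger_force: 0.0
```

servo_tool([
  [[0.6, 0.006, 0, 0, 0], [0.6, 0.006, 0, 0, 0], [0.6, 0.006, 0, 0, 0], [0.6, 0, 0, 0, 0], [0.6, 0, 0, 0, 0], [0.6, 0, 0, 0, 0], [0.6, 0, 0, 0, 0], [0.6, 0, 0, 0, 0], [0.6, 0, 0, 0, 0], [0.6, 0, 0, 0, 0]],
])

```text
t: 7.95
ee_pos: [0.6176, 0.0041, 0.032]
tool_rot: [0.999, 0.042, -0.0, 0.0]
contact_force: [-5.3, -0.0, 2.9]
grip_width: 0.0512
finger_force: 2.6
```

servo_tool([
  [[0.6, 0.006, 0, 0, 0], [0.6, 0.006, 0, 0, 0], [0.6, 0, 0, 0, 0], [0.6, 0, 0, 0, 0], [0.6, 0, 0, 0, 0], [0.6, 0, 0, 0, 0], [0.6, 0, 0, 0, 0], [0.6, 0, 0, 0, 0], [0.6, 0, 0, 0, 0], [0.6, 0, 0, 0, 0]],
])

```text
t: 8.78
ee_pos: [0.6176, 0.0041, 0.0315]
tool_rot: [0.999, 0.042, -0.003, 0.0]
contact_force: [-17.7, -1.7, 12.7]
grip_width: 0.0513
finger_force: 9.6
```

The panel is firmly against the cleat: no motion, and 18 N reaction. I'll back off.

servo_tool([
  [[0.6, -0.012, 0, 0, 0], [0.6, -0.02, 0, 0, 0], [0.6, -0.06, 0, 0, 0], [0.6, -0.1, 0, 0, 0], [0.6, -0.1, 0, 0, 0], [0.6, 0, 0, 0, 0], [0.6, 0, 0, 0, 0], [0.6, 0, 0, 0, 0], [0.6, 0, 0, 0, 0], [0.6, 0, 0, 0, 0]],
])

```text
t: 9.62
ee_pos: [0.5491, -0.0014, 0.0322]
tool_rot: [0.999, 0.042, 0.0, -0.0]
contact_force: [-0.1, -0.7, -0.5]
grip_width: 0.0513
finger_force: 0.0
```

```bash
python3 - <<'E'
from h import *
s=env.get_state();print(s['ee_pos'],s['contact_force'])
c=shot('wrist','pics/w5.png')
T=np.eye(4);T[:3,:3]=R.from_quat(s['tool_rot']).as_matrix();T[:3,3]=s['ee_pos'];T=T@c['tool_from_camera']
g=cv2.GaussianBlur(cv2.cvtColor(c['img'],cv2.COLOR_RGB2GRAY),(5,5),0).astype(float)
pts=[]
for u in range(230,420,5):
    col=np.diff(g[:230,u]); v=np.argmax(col); pts.append((u,v))   # dark rim above -> light board below
print(pts)
W=np.array([ray(c,p,.018,T)[:2] for p in pts])
l=cv2.fitLine(W.astype(np.float32),cv2.DIST_HUBER,0,.01,.01).ravel(); print("foot edge yaw",(np.arctan2(l[1],l[0])-np.pi/2+np.pi/2)%np.pi-np.pi/2, l[2:])
E
```

```text
[ 0.54913978 -0.00142092  0.0322241 ] [-0.11668354 -0.66075264 -0.49608095]
[(230, np.int64(94)), (235, np.int64(95)), (240, np.int64(95)), (245, np.int64(95)), (250, np.int64(95)), (255, np.int64(95)), (260, np.int64(95)), (265, np.int64(95)), (270, np.int64(95)), (275, np.int64(95)), (280, np.int64(96)), (285, np.int64(95)), (290, np.int64(96)), (295, np.int64(95)), (300, np.int64(95)), (305, np.int64(95)), (310, np.int64(95)), (315, np.int64(96)), (320, np.int64(95)), (325, np.int64(95)), (330, np.int64(96)), (335, np.int64(96)), (340, np.int64(96)), (345, np.int64(96)), (350, np.int64(96)), (355, np.int64(95)), (360, np.int64(95)), (365, np.int64(95)), (370, np.int64(96)), (375, np.int64(95)), (380, np.int64(96)), (385, np.int64(96)), (390, np.int64(96)), (395, np.int64(96)), (400, np.int64(95)), (405, np.int64(95)), (410, np.int64(94)), (415, np.int64(93))]
foot edge yaw 0.08114958 [0.62884    0.00135203]
```

```bash
python3 -c "
from plant import env
print(env.sign_off())"
```

```text
the job is handed in; nothing more can be done
None
```

The panel lies carving up with its top end pushed firmly against the cleat, measured at about 0.004 rad from the board's yaw, and I handed the job in at about 9.7 s of the 42 s; no verdict came back, and I didn't re-check the tub, pot and hammer.

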